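# Lay a gearbox shaft in the vee cradle and clamp it

### The job

Pick up the gearbox shaft that stands on its toothed flange and lay it gently on its side in the two vee blocks of the cradle, with the flange end outermost, in the gap between the far vee block and the clamp post; do not drop it in. Then slide the blue clamp jaw down the post until its black pad meets the shaft, and screw the orange handle clockwise a good fifth of a turn after the pad has met the shaft, so that the shaft is held tight. Leave the spray can, the steel drum and the yellow parts bin standing where they are.

Things in the scene. Friction and masses are not known exactly. Their poses are not given: they have to be found in the camera images.
- shaft: loose steel gearbox shaft, about 0.35 kg, starting upright on the bench. Origin: centre of the flange's outer face (underside while upright); z along the shaft towards its plain end. Toothed dark flange 15 mm thick, 66 mm over the teeth; plain round shaft 22 mm in diameter from z = 15 to 200 mm (dark bands are looks only). Centre of mass near z = 72 mm
- shaft_mid (a point): point on the shaft's axis 72 mm from the flange's outer face; it lies midway between the vee blocks, under the pad, when the shaft is properly laid
- cradle: fixed cradle: dark base plate 90 mm wide, 12 mm thick (local x -58 to 142 mm), two vee blocks and a clamp post. Origin: on the bench top under the clamp pad, midway between the vees; x along the cradle, away from the robot, z up. The shaft laid in the vees has its axis along x at z = 65 mm; well placed, its flange outer face is at x = 72 mm and its plain end overhangs free to x = -128 mm
- vee_near (a point): nearer vee block, centred at cradle x = -33 mm: point on the axis of a laid shaft, 65 mm above the bench. Block 20 mm thick along x, 90 degree vee open upwards, 34 mm wide at its mouth, 50 mm wide outside, top 67 mm above the bench
- vee_far (a point): the same point of the far vee block (same size), at cradle x = +32 mm. Beyond its far face (x = 42 mm) is the gap for the flange, up to the clamp jaw's face (x = 100 mm)
- post_top (a point): top of the square steel clamp post, 18 x 12 mm, 250 mm tall, at cradle x = 117 mm. A blue jaw slides on it with an arm (22 mm wide, 24 mm high) that reaches back towards the robot over the flange's gap and the vees, to the screw above the cradle's origin; the space between arm and vees is open from both sides
- jaw (a joint): the clamp's sliding jaw, m: 0 at the top, grows as it slides down (to 0.10), starts below 0.03. Pad face height over the bench = 0.151 - jaw - 0.003 x handle; it meets the laid shaft (top at 0.076) at jaw = 0.073 to 0.075. Arm's underside 41 mm above the pad face (38 at the hub). Stays where left; about 8 N push it down, 16 N up. Push it down on the orange handle
- handle (a joint): the clamp's screw handle, rad: grows clockwise from above, 0 to 2.4, starts below 0.25; at 0 the bar lies along the cradle's x. One rad drives the pad 3 mm down. Once the pad presses on the shaft, turning tilts the springy arm up (about 4.5 N per mm at the pad) and binds the jaw; about 1.3 rad after contact is tight (6 N or more). Turns easily (0.03 N m)
- handle_grip (a point): centre of the orange bar of the handle, above the pad; bar 56 mm long, 13 mm wide, 26 mm high, on a stem 16 mm in diameter, its underside 12 mm above the arm's hub (30 mm in diameter). x axis along the bar, z up. 93 mm above the pad face at handle = 0
- screw: black pad of the clamp, 24 mm in diameter, 10 mm thick, on the lower end of the screw; origin in the centre of its lower face
- spray_can: bystander: loose spray can, blue with a white band and a yellow cap, 52 mm in diameter, 215 mm tall, close to the upright shaft; origin under its centre
- drum: bystander: loose open dark steel drum, 72 mm in diameter, 45 mm tall, in the middle near the robot; origin under its centre
- parts_bin: bystander: loose open yellow bin 90 x 80 mm, 40 mm tall, in the middle at the far side; origin under its centre
Not all that is in view belongs to the job. What is shaped like the shaft but turquoise is not meant. Leave any turquoise look-alike of the cradle alone.

How it is judged:
By the outcome, as a careful person would: the job done as asked, in the order asked, and still so for the second after the job is handed in, with the robot touching nothing.
It also fails if it takes over 67 s, if anything falls off the work surface, if the arm or the gripper's body presses on something with over 40 N, if the wrist force passes 120 N, or if a joint passes its speed limit or range.

### The arm

A 6-joint arm with a two-finger parallel gripper is mounted at the origin on the work surface. World frame = base frame: x ahead of the robot, y to its left, z up, the work surface at z = 0. Lengths are in m, angles in rad, forces in N, time in s.
With the tool pointing down it reaches from about 0.3 to 0.775 m from the base axis. Payload 14.6 kg.
Tool frame: the origin (TCP) lies on the centre line of the jaws, within the pads' length; the fingertips stand 25 mm ahead of it and the grasp point (between the pads) lies 6 mm ahead of it (ctrl.tip_reach is the distance from the TCP to the fingertips, in m); z points along the fingers, y is the line along which they close (so a half turn about z gives the same grasp; the last joint's range is limited). The gripper opens to 94 mm and grips with 3 to 60 N. Pads are 16 mm wide; open, the fingers measure 119 mm over their backs; the gripper's body (75 mm by 177 mm) begins 78 mm behind the grasp point.
Start: joints at [-1.24, 0.3, 1.521, -0, 1.321, -0.067], TCP at [0.213, -0.507, 0.23] pointing down, gripper open.
Joint ranges: [-3.03, 3.03], [-0.79, 2.21], [0.23, 2.52], [-1.04, 4.18], [0, 3.07], [-2.55, 2.55]. Speed limits (rad/s): [2.22, 2.22, 2.57, 3.14, 3.14, 3.14].

### API

Orientations are given as [roll, pitch, yaw] about the fixed x, y, z axes, in that order (R = Rz(yaw) Ry(pitch) Rx(roll)).
In Python, from station import ctrl gives the robot as it stands. The module is installed in compiled form; this text tells all that it offers.
- The arm moves only by the tool apply_moves, never from a script. Its argument "deltas" is a list of rows, each a list of 7 numbers: the closure in counts, from 0 (fully open) to 255 (shut), then the shift along the world's x, y, z in cm, then the turn, a rotation vector about the world's x, y, z in rad. In form: [[jaw, tx, ty, tz, ax, ay, az], ...]. A call has 1 to 10 rows; each row shifts and turns the commanded pose from where the row before left it; what a row does not reach is not made up. A row lasts 1/10 s, in which the tool goes at most 50 mm and 8.59 degrees, less where a joint would pass 70% of its speed; a pose out of reach is approached as far as the arm can. A call with a gripper value outside its range is refused whole. The fingers move at their own pace and stop on an object; "grip_force" is the grip in N (left out, the last holds). Time passes only in rows, so rows that do not move let the fingers close. It gives the time, the measured TCP pose, the force, the opening and the grip force at its end, in the units of the state.
- ctrl.get_obs(): the state, without advancing time (a new reading comes with each control period).
- ctrl.camera(name): name is "side" or "top"; returns a dict with "img" (400x640x3 uint8, red, green, blue), "K" (3x3 intrinsics, pixels), "pose" (4x4, takes a point from camera to world coordinates). Camera axes: x right, y up, looking along -z (the intrinsics and any distortion apply to the point x, -y, -z); pixel columns grow to the right and rows downward; lengths in m; the calibration is good to about 2 mm. A picture is of the moment at which its call begins. There is no depth.
- ctrl.hand_in(): hands the job in; it is judged then, once.
The state is a dict: "time_s": time; "qpos": joint angles; "joint_vel": joint speeds; "tau": joint torques, N m; "ee_pos": TCP position; "eef_rot": TCP orientation; "force": force on the tool from outside, world axes, zero at the start; "moment": the same for the moment, N m; "grip_width": finger opening in m; "grip_force": force on a finger pad.
Only numpy, scipy, OpenCV 4.12 (cv2) and the standard library are available. Lean on these libraries where they do the work, as an engineer would, in place of code of your own. Each camera call takes 0.05 s, during which the arm holds its last target. There are 200 camera calls.

## Working session

There is one attempt and no reset: what is moved stays moved. The work goes in short steps, Python scripts to look and compute and a tool call to move; the robot and the scene stay as the last step left them, time stands still between calls to the robot, and variables do not carry over. Pictures are saved under pics/ and viewed, at most 10 in all, crops included, and the job is handed in when it is done.

Besides the shell and the picture viewer there is one more tool, called after "Call:" as name(argument=value, ...), one argument or row to a line, values as JSON. apply_moves: Moves the arm, as the interface text tells. Its arguments: {"type":"object","properties":{"deltas":{"type":"array"},"grip_force":{"type":"number"}},"required":["deltas"]}

```bash
mkdir -p pics; cat > h.py <<'E'
from station import ctrl
import numpy as np, cv2
def cam(n):
    c=ctrl.camera(n); return c
def save(c,f,box=None,s=1):
    im=c["img"][:,:,::-1]
    if box: im=im[box[1]:box[3],box[0]:box[2]]
    cv2.imwrite(f,cv2.resize(im,None,fx=s,fy=s,interpolation=cv2.INTER_CUBIC))
def ray(c,u,v):
    K=c["K"]; d=np.linalg.solve(K,[u,v,1.]); d=np.array([d[0],-d[1],-d[2]])
    P=c["pose"]; return P[:3,3],P[:3,:3]@d
def at(c,u,v,z):
    o,d=ray(c,u,v); return o+d*(z-o[2])/d[2]
def tri(c1,p1,c2,p2):
    o1,d1=ray(c1,*p1);o2,d2=ray(c2,*p2)
    s=np.linalg.lstsq(np.c_[d1,-d2],o2-o1,rcond=None)[0]
    a,b=o1+s[0]*d1,o2+s[1]*d2
    return (a+b)/2,np.linalg.norm(a-b)
def proj(c,p):
    P=c["pose"]; q=P[:3,:3].T@(np.array(p)-P[:3,3]); q=np.array([q[0],-q[1],-q[2]]); q=c["K"]@q; return q[:2]/q[2]
E
python3 - <<'E'
from h import *
for n in("top","side"):
    c=cam(n); save(c,f"pics/{n}0.png",s=1.25); print(n,c.keys(),c["K"],c["pose"].round(3))
print(ctrl.get_obs())
E
```

```text
top dict_keys(['img', 'K', 'pose']) [[363.72813139   0.         314.26856882]
 [  0.         363.72813139 193.56857003]
 [  0.           0.           1.        ]] [[ 0.028  0.984 -0.174  0.513]
 [-0.999  0.031  0.014  0.104]
 [ 0.019  0.174  0.985  0.971]
 [ 0.     0.     0.     1.   ]]
side dict_keys(['img', 'K', 'pose']) [[378.08542387   0.         327.07121917]
 [  0.         378.08542387 205.65277822]
 [  0.           0.           1.        ]] [[ 0.99   0.079 -0.116  0.519]
 [-0.14   0.642 -0.754 -0.695]
 [ 0.015  0.762  0.647  0.838]
 [ 0.     0.     0.     1.   ]]
{'time_s': 0.1, 'qpos': array([-1.23956792e+00,  3.00354955e-01,  1.52150951e+00,  1.09616047e-06,
        1.32071350e+00, -6.65868700e-02]), 'joint_vel': array([ 0.00048466, -0.0018009 , -0.00067477, -0.00014234,  0.00096096,
       -0.0001132 ]), 'tau': array([ 1.82989454e-03, -5.32645261e+01, -3.53281188e+01,  7.10114487e-02,
        2.34947907e-02, -6.10089728e-05]), 'ee_pos': array([ 0.2130085 , -0.50684925,  0.22998031]), 'eef_rot': array([-3.14060960e+00, -6.66192647e-05,  3.97814970e-01]), 'force': array([ 0.28562721, -0.69468521,  0.39705879]), 'moment': array([0.00322391, 0.01454168, 0.02915121]), 'grip_force': 0.0, 'grip_width': 0.09364185652934168}
```

View pics/top0.png

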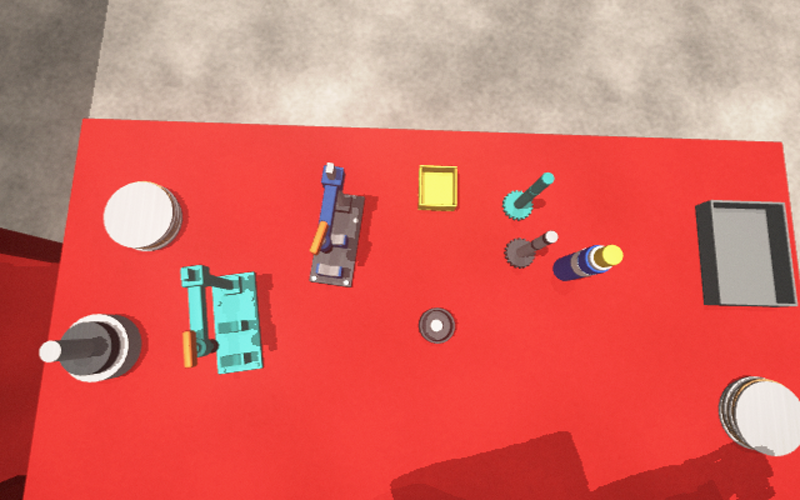

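View pics/side0.png

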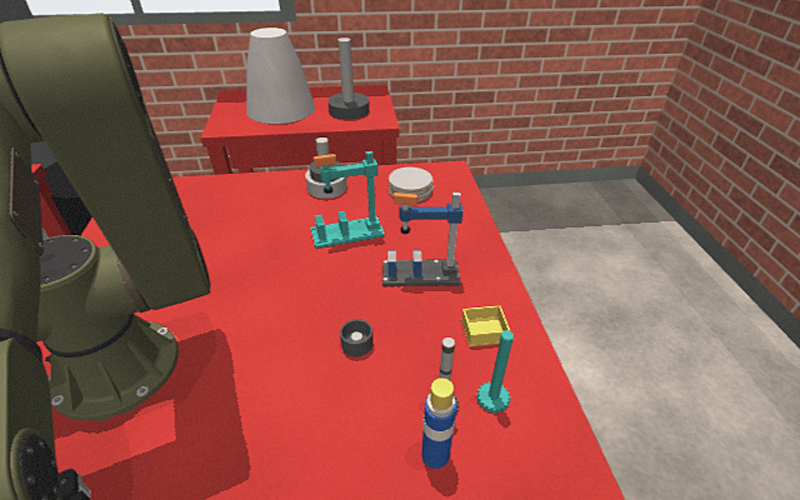

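The top picture shows the shaft's flange at about (519,253), its tip at (551,237), the can at (568,268), and the cradle around (335,240), all in the 1.25x view. In the side view the can partly hides the shaft; its tip is at (448,342). I'll enlarge both regions next.

```bash
python3 - <<'E'
from h import *
c=cam("top"); s=cam("side")
def crop(c,b,k): return cv2.resize(c["img"][b[1]:b[3],b[0]:b[2],::-1],None,fx=k,fy=k,interpolation=cv2.INTER_CUBIC)
a=crop(c,(235,120,305,240),5); b=crop(c,(390,130,510,240),3.5)
d=crop(s,(295,145,380,235),5)
def st(*ims):
    H=max(i.shape[0] for i in ims); return np.hstack([cv2.copyMakeBorder(i,0,H-i.shape[0],0,6,0) for i in ims])
x=st(a,b); print(a.shape,b.shape,d.shape); cv2.imwrite("pics/c1.png",x)
e=crop(s,(320,255,420,380),4); y=st(d[:,:,:],e[:,:370]); print(y.shape); cv2.imwrite("pics/c2.png",y)
E
```

```text
(600, 350, 3) (385, 420, 3) (450, 425, 3)
(500, 807, 3)
```

View pics/c1.png

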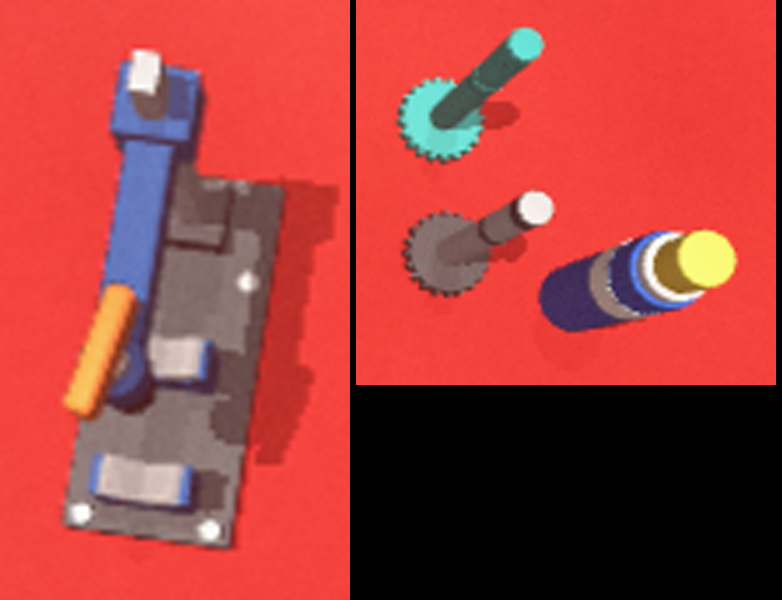

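View pics/c2.png

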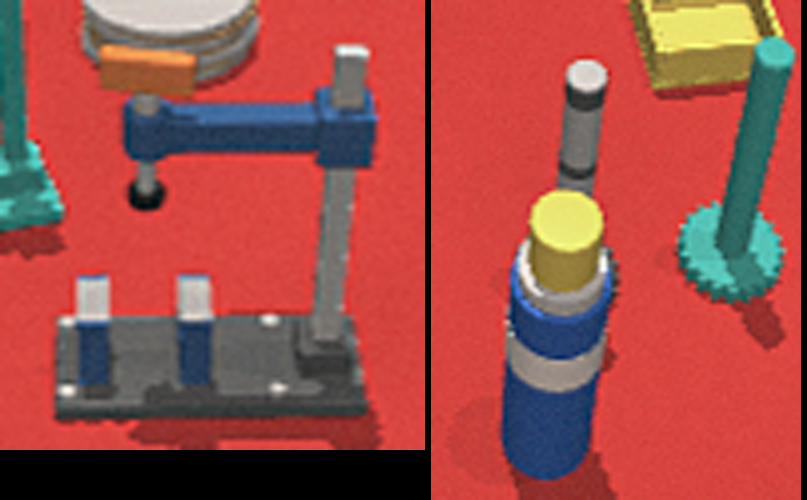

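The top crop shows the cradle with its base corners, both vees, the post top and the handle clearly visible. The shaft tip is at (535,209) and its flange at (447,254). The side crop shows the same base corners, the post top at (352,50) and the shaft tip at (588,76). I'll fit the poses from these points.

```bash
cat > fit.py <<'E'
from h import *
from scipy.optimize import least_squares
c=cam("top"); s=cam("side")
A=lambda x,y:((x+.5)/5-.5+235,(y+.5)/5-.5+120)
B=lambda x,y:((x-356+.5)/3.5-.5+390,(y+.5)/3.5-.5+130)
D=lambda x,y:((x+.5)/5-.5+295,(y+.5)/5-.5+145)
E=lambda x,y:((x-431+.5)/4-.5+320,(y+.5)/4-.5+255)
L=[(c,A(230,546),(-58,-45,12)),(c,A(65,523),(-58,45,12)),(c,A(284,183),(142,-45,12)),
(c,A(92,503),(-43,25,67)),(c,A(187,507),(-43,-25,67)),(c,A(190,467),(-23,-25,67)),(c,A(97,455),(-23,25,67)),
(c,A(209,340),(42,-25,67)),(c,A(207,377),(22,-25,67)),
(s,D(57,404),(-58,-45,12)),(s,D(365,400),(142,-45,12)),(s,D(60,320),(-58,45,12)),
(s,D(352,50),(117,0,250)),(s,D(77,320),(-43,-25,67)),(s,D(110,320),(-23,-25,67)),(s,D(178,320),(22,-25,67)),(s,D(211,320),(42,-25,67)),(s,D(77,278),(-43,25,67)),(s,D(211,278),(42,25,67))]
def w(p,q):
    q=np.array(q)/1000; C,S=np.cos(p[2]),np.sin(p[2]); return [p[0]+C*q[0]-S*q[1],p[1]+S*q[0]+C*q[1],q[2]]
f=lambda p:np.concatenate([proj(k,w(p,q))-u for k,u,q in L])
r=least_squares(f,[.55,.2,0],loss="soft_l1"); print("cradle",r.x.round(4)); print(f(r.x).reshape(-1,2).round(1).tolist())
print("shaft tip top",at(c,*B(535,209),.2),"flange",at(c,*B(447,254),.015),"tri",tri(c,B(535,209),s,E(588,76)),"side",at(s,*E(588,76),.2))
print("can cap",at(c,*B(707,259),.215),"side",at(s,*E(567,222),.215), "base",at(s,*E(546,458),0))
print("bar tri",tri(c,A(101,350),s,D(148,63)), "ends",at(c,*A(79,408),.235),at(c,*A(122,294),.235))
print("jaw pad side",tri(c,A(129,390),s,D(146,195)))
np.save("cr.npy",r.x)
E
python3 fit.py
```

```text
cradle [ 0.6472  0.2142 -0.0979]
[[0.3, 0.5], [-0.7, 0.7], [-0.1, 0.1], [-0.7, -2.2], [0.2, -0.5], [0.8, -0.4], [-0.5, -0.5], [0.7, -0.3], [-0.1, -0.0], [-0.6, 1.1], [0.6, 0.8], [-1.2, -0.6], [-0.4, -0.2], [-0.2, 0.6], [-0.3, 0.5], [0.5, 0.3], [0.3, 0.1], [-0.3, -1.2], [-0.7, -1.6]]
shaft tip top [ 0.66760772 -0.18190657  0.2       ] flange [ 0.66745552 -0.18156307  0.015     ] tri (array([ 0.6692597 , -0.18269212,  0.19824747]), np.float64(0.002553675466599833)) side [ 0.67015604 -0.18392266  0.2       ]
can cap [ 0.63701657 -0.28027239  0.215     ] side [ 0.63832968 -0.28262337  0.215     ] base [ 0.63744817 -0.29256469  0.        ]
bar tri (array([0.64751865, 0.21451653, 0.2414654 ]), np.float64(0.001325382104800937)) ends [0.62368181 0.22309778 0.235     ] [0.67180331 0.20817275 0.235     ]
jaw pad side (array([0.64702682, 0.21514601, 0.14619273]), np.float64(0.001957297368844645))
```

Call:
apply_moves(
  deltas=[
    [100,2.4,4.2,1.2,0,0,0.14],
    [100,2.4,4.2,1.2,0,0,0.14],
    [100,2.4,4.2,1.2,0,0,0.14],
    [100,2.4,4.2,1.2,0,0,0.14],
    [100,2.4,4.2,1.2,0,0,0.14],
    [100,2.4,4.2,1.2,0,0,0.14],
    [100,2.4,4.2,1.2,0,0,0.14],
    [100,2.4,4.2,0,0,0,0.14],
    [100,2.4,4.2,0,0,0,0.14],
    [100,2.4,4.2,0,0,0,0.14],
  ],
)

```text
time_s: 1.3
ee_pos: [0.4536, -0.0851, 0.3147]
eef_rot: [3.141, 0.0, 1.804]
force: [0.6, -0.3, -0.7]
grip_width: 0.0572
grip_force: 0.0
```

```bash
cat > rec.py <<'E'
from h import *
import json
o=ctrl.get_obs()
open("obs.txt","a").write(json.dumps([list(map(float,o[k])) for k in("qpos","ee_pos","eef_rot")])+"\n")
for k in("time_s","qpos","ee_pos","eef_rot","force","moment","grip_width","grip_force"): print(k,np.round(o[k],3))
E
echo '[[-1.23956792,0.300354955,1.52150951,0.0,1.3207135,-0.066586870],[0.2130085,-0.50684925,0.22998031],[-3.1406096,-0.0000666,0.39781497]]' > obs.txt; python3 rec.py
```

```text
time_s 1.3
qpos [-0.265  0.044  1.625 -0.     1.472 -0.498]
ee_pos [ 0.454 -0.085  0.315]
eef_rot [3.141 0.    1.804]
force [ 0.62  -0.266 -0.695]
moment [-0.048 -0.096  0.074]
grip_width 0.057
grip_force 0.0
```

Call:
apply_moves(
  deltas=[
    [100,2,0,0,-0.117,-0.066,0.05],
    [100,2,0,0,-0.117,-0.066,0.05],
    [100,2,0,0,-0.117,-0.066,0.05],
    [100,1,0,0,-0.117,-0.066,0.05],
    [100,0,0,0,-0.117,-0.066,0.05],
    [100,0,0,0,-0.1,-0.06,0.05],
  ],
)

```text
time_s: 1.9
ee_pos: [0.5233, -0.0863, 0.3145]
eef_rot: [3.006, 0.781, 2.061]
force: [0.7, -1.1, 0.0]
grip_width: 0.0575
grip_force: 0.0
```

```bash
python3 rec.py
```

```text
time_s 1.9
qpos [ 0.031 -0.014  1.853 -0.786  0.925 -0.147]
ee_pos [ 0.523 -0.086  0.315]
eef_rot [3.006 0.781 2.061]
force [ 0.705 -1.128  0.013]
moment [ 0.158  0.061 -0.003]
grip_width 0.057
grip_force 0.0
```

```bash
cat > kin.py <<'E'
import numpy as np, json
from scipy.spatial.transform import Rotation as R
from scipy.optimize import least_squares
def fk(p,q,s4,s6,k):
    d1,a1,L2,o,x3,L3,L6=p
    r=R.from_euler('z',q[0]); t=r.apply([a1,0,d1])
    r=r*R.from_euler('y',q[1]); t=t+r.apply([0,o,L2])
    r=r*R.from_euler('y',q[2]); t=t+r.apply([x3,0,L3])
    r=r*R.from_euler('z',s4*q[3])*R.from_euler('y',q[4]); t=t+r.apply([0,0,L6])
    return t,r*R.from_euler('z',s6*q[5]+k*np.pi/2)
def fit():
    D=[json.loads(l) for l in open('obs.txt')]; best=None
    for s4 in(1,-1):
     for s6 in(1,-1):
      for k in(1,-1):
        f=lambda p:np.concatenate([np.r_[fk(p,q,s4,s6,k)[0]-e,.3*(fk(p,q,s4,s6,k)[1].inv()*R.from_euler('xyz',a)).as_rotvec()] for q,e,a in D])
        r=least_squares(lambda p:np.r_[f(p),1e-4*(p-[.35,.05,.4,0,.03,.4,.2])],[.35,.05,.4,0.,.03,.4,.2])
        if best is None or r.cost<best[0]: best=(r.cost,r.x,s4,s6,k,np.abs(f(r.x)).max())
    return best
if __name__=="__main__": print(fit())
E
python3 kin.py
```

```text
(np.float64(1.2743099633725337e-10), array([ 2.21200386e-01, -1.41125286e-07,  4.24200184e-01,  3.66001181e-02,
        4.09003797e-02,  4.47500179e-01,  2.45635176e-01]), 1, 1, 1, np.float64(3.119847891260089e-07))
```

```bash
cat > plan.py <<'E'
from kin import *
P,s4,s6,k=fit()[1:5]
lo=np.array([-3.03,-.79,.23,-1.04,0,-2.55]);hi=np.array([3.03,2.21,2.52,4.18,3.07,2.55])
def ik(t,r,q0):
    f=lambda q:np.r_[fk(P,q,s4,s6,k)[0]-t,.3*(fk(P,q,s4,s6,k)[1].inv()*r).as_rotvec()]
    s=least_squares(f,np.clip(q0,lo+1e-3,hi-1e-3),bounds=(lo,hi)); return s.x,np.abs(s.fun).max()
def rot(z,y):
    z=np.array(z,float);z/=np.linalg.norm(z);y=np.array(y,float);y/=np.linalg.norm(y)
    return R.from_matrix(np.c_[np.cross(y,z),y,z])
def tdir(az,el): return np.array([np.cos(az)*np.cos(el),np.sin(az)*np.cos(el),np.sin(el)])
def pose(g,az,el,yaz,back=0):  # grasp point g, tool dir az/el, closing-axis azimuth
    z=tdir(az,el); return np.array(g)-(.006+back)*z, rot(z,[np.cos(yaz),np.sin(yaz),0])
def delta(t0,r0,t1,r1):
    return (100*(t1-t0)).round(2),(r1*r0.inv()).as_rotvec().round(3)
d=np.pi/180
E
cat > p1.py <<'E'
from plan import *
g=np.array([.6685,-.1825,.14])
cr=np.array([.6472,.2142]);cy=-.098
C=lambda x,y,z:np.array([cr[0]+x*np.cos(cy)-y*np.sin(cy),cr[1]+x*np.sin(cy)+y*np.cos(cy),z])
for A in(-60,):
    W=[("pre",pose(g,A*d,-45*d,(A+90)*d,.09)),("grasp",pose(g,A*d,-45*d,(A+90)*d)),
    ("lift",pose(g+[-.0,.0,.16],A*d,-45*d,(A+90)*d)),
    ("lift2",pose([.55,-.03,.32],A*d,-45*d,(A+90)*d)),
    ("vert",pose([.50,0,.30],A*d,-89.9*d,(A+90)*d)),
    ("tilt",pose([.50,0.02,.25],(A+180)*d,-45*d,(A+90)*d)),
    ("yaw1",pose([.50,0.05,.22],(A+180)*d-1.1,-45*d,(A+90)*d-1.1)),
    ("entry0",pose(C(-.068,-.13,.15),cy,-45*d,cy-np.pi/2)),
    ("entry",pose(C(-.068,-.12,.093),cy,-45*d,cy-np.pi/2)),
    ("over",pose(C(-.068,0,.093),cy,-45*d,cy-np.pi/2)),
    ("laid",pose(C(-.068,0,.065),cy,-45*d,cy-np.pi/2))]
    D=[json.loads(l) for l in open('obs.txt')][-1]; q=np.array(D[0]); t0=np.array(D[1]);r0=R.from_euler('xyz',D[2])
    for n,(t,r) in W:
        q,e=ik(t,r,q); print(n,q.round(2),round(e,4),"t",t.round(4),"d",*delta(t0,r0,t,r)); t0,r0=t,r
E
python3 p1.py
```

```text
pre [-0.02  0.39  1.63 -0.9   0.88 -0.03] 0.0 t [ 0.6346 -0.1237  0.2079] d [ 11.13  -3.74 -10.66] [-0.05   0.082 -0.063]
grasp [-0.11  0.54  1.58 -0.97  0.76  0.01] 0.0 t [ 0.6664 -0.1788  0.1442] d [ 3.18 -5.51 -6.36] [0. 0. 0.]
lift [-0.11  0.37  1.43 -0.76  0.97 -0.31] 0.0 t [ 0.6664 -0.1788  0.3042] d [ 0.  0. 16.] [0. 0. 0.]
lift2 [ 0.19  0.12  1.69 -0.81  1.17 -0.07] 0.0 t [ 0.5479 -0.0263  0.3242] d [-11.85  15.25   2.  ] [0. 0. 0.]
vert [-0.07  0.14  1.54 -0.    1.46 -0.6 ] 0.0 t [0.5   0.    0.306] d [-4.79  2.63 -1.82] [ 0.679  0.392 -0.   ]
tilt [-0.28  0.46  1.42  0.53  1.85 -0.82] 0.0 t [0.5021 0.0163 0.2542] d [ 0.21  1.63 -5.18] [0.682 0.394 0.   ]
yaw1 [-0.33  0.09  1.97  0.9   1.07 -0.21] 0.0 t [0.4977 0.0464 0.2242] d [-0.44  3.01 -3.  ] [ 0.  -0.  -1.1]
entry0 [ 0.17  0.18  2.05 -0.8   0.24  2.55] 0.0059 t [0.5626 0.0919 0.1542] d [ 6.49  4.54 -7.  ] [ 0.     0.    -1.092]
entry [ 0.15  0.28  2.04 -0.81  0.16  2.55] 0.0223 t [0.5636 0.1018 0.0972] d [ 0.1  1.  -5.7] [0. 0. 0.]
over [ 0.37  0.38  1.87 -0.67  0.34  2.55] 0.0383 t [0.5753 0.2213 0.0972] d [ 1.17 11.94  0.  ] [0. 0. 0.]
laid [ 0.36  0.42  1.87 -0.67  0.3   2.55] 0.0447 t [0.5753 0.2213 0.0692] d [ 0.   0.  -2.8] [0. 0. 0.]
```

```bash
cat > p2.py <<'E'
from plan import *
g=np.array([.6685,-.1825,.14]); cr=np.array([.6472,.2142]);cy=-.098
C=lambda x,y,z:np.array([cr[0]+x*np.cos(cy)-y*np.sin(cy),cr[1]+x*np.sin(cy)+y*np.cos(cy),z])
rng=np.random.default_rng(0)
S=[[-.1,.5,1.6,-.9,.8,0],[.3,.4,1.9,0,.8,1.9],[.3,.4,1.9,0,.8,-1.2],[.3,.4,1.6,2,.8,-1.2],[0,.5,1.6,3,.6,1],[0,.5,1.6,1,1,1],[0,.5,1.6,1,1,-1.5],[0,.5,1.6,-.5,1,-1.5]]
def best(t,r):
    o=[]
    for s in S:
        q,e=ik(t,r,s)
        if e<1e-4 and not any(np.abs(q-x).max()<.05 for x in o): o.append(q)
    return [(q.round(2).tolist(),round(float(np.minimum(q-lo,hi-q).min()),2)) for q in o]
for gm in(10,20,30,38):
  for sg in(1,-1):
    print("PLACE",gm,sg,best(*pose(C(-.068,0,.065),cy,-(90-gm)*d,cy-sg*np.pi/2)))
    for A in(-120,-90,-60,-30,0):
        print("  pick",A,best(*pose(g,A*d,-gm*d,A*d+sg*np.pi/2)))
E
python3 p2.py
```

```text
PLACE 10 1 [([0.33, 0.55, 1.58, -0.1, 0.86, 2.06], 0.49)]
  pick -120 []
  pick -90 []
  pick -60 []
  pick -30 [([-0.21, 0.59, 1.95, 3.57, 0.83, 1.33], 0.57)]
  pick 0 [([-0.49, 0.59, 1.95, 2.5, 0.88, 1.93], 0.57)]
PLACE 10 -1 [([0.33, 0.55, 1.58, -0.1, 0.86, -1.08], 0.86)]
  pick -120 []
  pick -90 []
  pick -60 []
  pick -30 [([-0.21, 0.59, 1.95, 3.57, 0.83, -1.81], 0.57)]
  pick 0 [([-0.49, 0.59, 1.95, 2.5, 0.88, -1.21], 0.57)]
PLACE 20 1 [([0.37, 0.5, 1.69, -0.26, 0.65, 2.22], 0.33)]
  pick -120 []
  pick -90 []
  pick -60 []
  pick -30 [([-0.22, 0.51, 1.92, 3.7, 0.57, 1.19], 0.48)]
  pick 0 [([-0.48, 0.51, 1.92, 2.33, 0.64, 2.1], 0.45)]
PLACE 20 -1 [([0.37, 0.5, 1.69, -0.26, 0.65, -0.93], 0.65)]
  pick -120 []
  pick -90 []
  pick -60 []
  pick -30 [([-0.22, 0.51, 1.92, 3.7, 0.57, -1.95], 0.48)]
  pick 0 [([-0.48, 0.51, 1.92, 2.33, 0.64, -1.04], 0.6)]
PLACE 30 1 [([0.4, 0.47, 1.8, -0.56, 0.47, 2.52], 0.03)]
  pick -120 [([-0.04, 1.03, 0.85, -0.91, 1.8, 0.52], 0.13)]
  pick -90 []
  pick -60 []
  pick -30 [([-0.23, 0.45, 1.87, 4.03, 0.33, 0.86], 0.15)]
  pick 0 [([-0.46, 0.46, 1.87, 1.98, 0.43, 2.45], 0.1)]
PLACE 30 -1 [([0.4, 0.47, 1.8, -0.56, 0.47, -0.62], 0.47)]
  pick -120 []
  pick -90 []
  pick -60 []
  pick -30 [([-0.23, 0.45, 1.87, 4.03, 0.33, -2.28], 0.15)]
  pick 0 [([-0.46, 0.46, 1.87, 1.98, 0.43, -0.69], 0.43)]
PLACE 38 1 []
  pick -120 [([-0.06, 0.97, 0.89, -0.8, 1.73, 0.52], 0.24)]
  pick -90 [([-0.03, 0.74, 1.3, -0.97, 1.27, 0.36], 0.07)]
  pick -60 []
  pick -30 []
  pick 0 []
PLACE 38 -1 [([0.43, 0.46, 1.87, -0.99, 0.38, -0.19], 0.05)]
  pick -120 []
  pick -90 []
  pick -60 []
  pick -30 []
  pick 0 [([-0.44, 0.43, 1.81, 1.46, 0.35, -0.17], 0.35)]
```

```bash
cat > sim.py <<'E'
from plan import *
vl=np.array([2.22,2.22,2.57,3.14,3.14,3.14])*.07
def run(q,t0,r0,segs):
    for n,N,(t1,r1) in segs:
        dt,w=(t1-t0)/N,(r1*r0.inv()).as_rotvec()/N; mg=9;mv=0;me=0
        for i in range(1,N+1):
            q2,e=ik(t0+dt*i,R.from_rotvec(w*i)*r0,q); me=max(me,e)
            mg=min(mg,np.minimum(q2-lo,hi-q2).min()); mv=max(mv,(np.abs(q2-q)/vl).max()); q=q2
        print(f"{n:7s} N={N} q",q.round(2),"err %.4f marg %.2f vel %.2f"%(me,mg,mv),"row cm",(dt*100).round(2),"rot",w.round(4)); t0,r0=t1,r1
    return q,t0,r0
def cur():
    from station import ctrl
    o=ctrl.get_obs(); return np.array(o["qpos"]),np.array(o["ee_pos"]),R.from_euler('xyz',o["eef_rot"])
g0=np.array([.6685,-.1825,.14]); cr=np.array([.6472,.2142]);cy=-.098
C=lambda x,y,z:np.array([cr[0]+x*np.cos(cy)-y*np.sin(cy),cr[1]+x*np.sin(cy)+y*np.cos(cy),z])
def T(g,A,el,back=0): return pose(g,A*d,el*d,(A-90)*d,back)   # pick-side: closing axis at A-90
E
cat > p3.py <<'E'
from sim import *
gm=20;A=-15;c=cy/d
segs=[("vert",9,T([.47,.03,.36],90,-89.9)),("left",9,T([.45,.06,.36],90,-gm)),
("mid",6,T([.50,.0,.33],40,-gm)),("pre",8,T(g0+[0,0,.04],A,-gm,.10)),("pre2",3,T(g0,A,-gm,.08)),("grasp",5,T(g0,A,-gm)),
("lift",5,T(g0+[0,0,.15],A,-gm)),("back",7,T([.52,-.02,.33],30,-gm)),("lef2",7,T([.47,.04,.33],90,-gm)),
("down",12,T([.47,.04,.33],90,-(gm+90))),
("yaw",12,T(C(-.068,-.17,.22),180+c,-(gm+90))),("entry",5,T(C(-.068,-.12,.093),180+c,-(gm+90))),
("over",5,T(C(-.068,0,.093),180+c,-(gm+90))),("laid",5,T(C(-.068,0,.065),180+c,-(gm+90)))]
run(*cur(),segs)
E
python3 p3.py
```

```text
vert    N=9 q [-0.01  0.05  1.5   0.    1.59 -0.01] err 0.0000 marg 0.36 vel 0.50 row cm [-0.59  1.29  0.57] rot [ 0.0817  0.0354 -0.0575]
left    N=9 q [-0.45  0.18  1.74  1.07  1.84 -0.5 ] err 0.0000 marg 0.78 vel 0.61 row cm [-0.22  0.27 -0.04] rot [ 0.1356  0.     -0.    ]
mid     N=6 q [-0.55 -0.08  2.1   1.37  1.14 -0.34] err 0.0000 marg 0.42 vel 0.64 row cm [ 0.76 -0.97 -0.5 ] rot [-0.      0.     -0.1454]
pre     N=8 q [-0.37  0.16  2.18  2.89  0.43 -1.38] err 0.0000 marg 0.31 vel 1.67 row cm [ 0.96 -1.91 -1.45] rot [ 0.    0.   -0.12]
pre2    N=3 q [-0.37  0.31  2.15  2.95  0.54 -1.44] err 0.0000 marg 0.35 vel 0.32 row cm [ 0.61 -0.16 -1.56] rot [0. 0. 0.]
grasp   N=5 q [-0.35  0.49  1.96  2.98  0.53 -1.46] err 0.0000 marg 0.41 vel 0.25 row cm [ 1.45 -0.39 -0.55] rot [0. 0. 0.]
lift    N=5 q [-0.35  0.21  1.89  2.7   0.19 -1.17] err 0.0000 marg 0.19 vel 0.54 row cm [0. 0. 3.] rot [0. 0. 0.]
back    N=7 q [-0.52 -0.11  2.12  1.44  0.96 -0.3 ] err 0.0000 marg 0.27 vel 2.18 row cm [-2.11  2.26  0.57] rot [-0.     -0.      0.1122]
lef2    N=7 q [-0.47  0.27  1.71  1.05  1.83 -0.56] err 0.0000 marg 0.45 vel 0.73 row cm [-0.64  0.82  0.  ] rot [ 0.     -0.      0.1496]
down    N=12 q [ 0.19  0.1   1.55 -0.34  1.56  0.2 ] err 0.0000 marg 0.70 vel 0.60 row cm [0.   0.06 0.03] rot [-0.1309  0.     -0.    ]
yaw     N=12 q [ 0.05  0.16  1.74 -0.06  0.9  -1.39] err 0.0000 marg 0.69 vel 0.77 row cm [ 0.76  0.08 -0.92] rot [-0.      0.      0.1227]
entry   N=5 q [ 0.15  0.36  1.82 -0.14  0.63 -1.22] err 0.0000 marg 0.63 vel 0.29 row cm [ 0.1   1.   -2.54] rot [0. 0. 0.]
over    N=5 q [ 0.37  0.45  1.68 -0.24  0.71 -0.95] err 0.0000 marg 0.64 vel 0.30 row cm [0.23 2.39 0.  ] rot [0. 0. 0.]
laid    N=5 q [ 0.37  0.5   1.69 -0.26  0.65 -0.93] err 0.0000 marg 0.65 vel 0.06 row cm [ 0.    0.   -0.56] rot [0. 0. 0.]
```

Call:
apply_moves(
  deltas=[
    [100,-0.6,1.3,0.6,0.082,0.035,-0.0575],
    [100,-0.6,1.3,0.6,0.082,0.035,-0.0575],
    [100,-0.6,1.3,0.6,0.082,0.035,-0.0575],
    [100,-0.6,1.3,0.6,0.082,0.035,-0.0575],
    [100,-0.6,1.3,0.6,0.082,0.035,-0.0575],
    [100,-0.6,1.3,0.6,0.082,0.035,-0.0575],
    [100,-0.6,1.3,0.6,0.082,0.035,-0.0575],
    [100,-0.6,1.3,0.6,0.082,0.035,-0.0575],
    [100,-0.6,1.3,0.6,0.082,0.035,-0.0575],
  ],
)

```text
time_s: 2.8
ee_pos: [0.4689, 0.0306, 0.3689]
eef_rot: [-3.14, -0.011, 1.564]
force: [0.0, 1.0, 0.1]
grip_width: 0.0571
grip_force: 0.0
```

Call:
apply_moves(
  deltas=[
    [100,-0.2,0.3,0,0.136,0,0],
    [100,-0.2,0.3,0,0.136,0,0],
    [100,-0.2,0.3,0,0.136,0,0],
    [100,-0.2,0.3,0,0.136,0,0],
    [100,-0.2,0.3,0,0.136,0,0],
    [100,-0.2,0.3,0,0.136,0,0],
    [100,-0.2,0.3,0,0.136,0,0],
    [100,-0.2,0.3,0,0.136,0,0],
    [100,-0.2,0.3,0,0.136,0,0],
  ],
)

```text
time_s: 3.7
ee_pos: [0.4511, 0.0566, 0.3688]
eef_rot: [-3.131, -1.237, 1.558]
force: [0.8, 0.2, 0.5]
grip_width: 0.057
grip_force: 0.0
```

Call:
apply_moves(
  deltas=[
    [100,0.8,-1,-0.5,0,0,-0.145],
    [100,0.8,-1,-0.5,0,0,-0.145],
    [100,0.8,-1,-0.5,0,0,-0.145],
    [100,0.8,-1,-0.5,0,0,-0.145],
    [100,0.8,-1,-0.5,0,0,-0.145],
    [100,0.8,-1,-0.5,0,0,-0.145],
  ],
)

```text
time_s: 4.3
ee_pos: [0.4991, -0.004, 0.3382]
eef_rot: [-3.127, -1.231, 0.679]
force: [1.1, 0.4, -1.2]
grip_width: 0.057
grip_force: 0.0
```

```bash
sed -i 's/-.1825,.14\]/-.1825,.134]/' sim.py; cat > p4.py <<'E'
from sim import *
gm=20;A=-15
q,t,r=cur(); print(t.round(4),r.as_euler('xyz').round(3),q.round(2))
run(q,t,r,[("pre",14,T(g0+[0,0,.04],A,-gm,.10)),("pre2",3,T(g0,A,-gm,.08)),("grasp",6,T(g0,A,-gm)),("lift",4,T(g0+[0,0,.09],A,-gm)),("back",14,T([.52,-.02,.31],30,-gm))])
E
python3 p4.py
```

```text
[ 0.4991 -0.004   0.3382] [-3.127 -1.231  0.679] [-0.55 -0.09  2.09  1.38  1.14 -0.33]
pre     N=14 q [-0.37  0.17  2.18  2.9   0.44 -1.39] err 0.0000 marg 0.31 vel 0.93 row cm [ 0.52 -1.09 -0.91] rot [-0.0005  0.0006 -0.0682]
pre2    N=3 q [-0.37  0.32  2.15  2.96  0.56 -1.45] err 0.0000 marg 0.35 vel 0.32 row cm [ 0.61 -0.16 -1.56] rot [0. 0. 0.]
grasp   N=6 q [-0.35  0.5   1.96  2.98  0.54 -1.46] err 0.0000 marg 0.40 vel 0.20 row cm [ 1.21 -0.32 -0.46] rot [0. 0. 0.]
lift    N=4 q [-0.35  0.32  1.93  2.89  0.34 -1.37] err 0.0000 marg 0.34 vel 0.31 row cm [0.   0.   2.25] rot [0. 0. 0.]
back    N=14 q [-0.52 -0.08  2.14  1.48  0.95 -0.37] err 0.0000 marg 0.35 vel 0.86 row cm [-1.06  1.13  0.61] rot [-0.     -0.      0.0561]
```

Call:
apply_moves(
  deltas=[
    [100,0.46,-0.95,-0.8,0,0,-0.06],
    [100,0.46,-0.95,-0.8,0,0,-0.06],
    [100,0.46,-0.95,-0.8,0,0,-0.06],
    [100,0.46,-0.95,-0.8,0,0,-0.06],
    [100,0.46,-0.95,-0.8,0,0,-0.06],
    [100,0.46,-0.95,-0.8,0,0,-0.06],
    [100,0.46,-0.95,-0.8,0,0,-0.06],
    [100,0.46,-0.95,-0.8,0,0,-0.06],
  ],
)

```text
time_s: 5.1
ee_pos: [0.5359, -0.0795, 0.2741]
eef_rot: [-3.128, -1.231, 0.204]
force: [0.3, -0.9, 0.8]
grip_width: 0.0572
grip_force: 0.0
```

Call:
apply_moves(
  deltas=[
    [100,0.46,-0.95,-0.8,0,0,-0.06],
    [100,0.46,-0.95,-0.8,0,0,-0.06],
    [100,0.46,-0.95,-0.8,0,0,-0.06],
    [100,0.46,-0.95,-0.8,0,0,-0.06],
    [100,0.46,-0.95,-0.8,0,0,-0.06],
    [100,0.46,-0.95,-0.8,0,0,-0.06],
    [100,0.46,-0.95,-0.8,0,0,-0.06],
    [100,0.46,-0.95,-0.8,0,0,-0.06],
  ],
)

```text
time_s: 5.9
ee_pos: [0.5727, -0.1554, 0.21]
eef_rot: [-3.128, -1.231, -0.276]
force: [-0.2, 0.5, 0.1]
grip_width: 0.057
grip_force: 0.0
```

```bash
cat > p5.py <<'E'
from sim import *
from h import *
gm=20;A=-15
q,t,r=cur(); print(t.round(4),r.as_euler('xyz').round(3),q.round(2))
run(q,t,r,[("pre2",3,T(g0,A,-gm,.08)),("grasp",6,T(g0,A,-gm)),("lift",4,T(g0+[0,0,.09],A,-gm)),("back",14,T([.52,-.02,.31],30,-gm))])
a=cam("top"); b=cam("side")
cr_=lambda c,x,k: cv2.resize(c["img"][x[1]:x[3],x[0]:x[2],::-1],None,fx=k,fy=k,interpolation=cv2.INTER_CUBIC)
m=np.hstack([cr_(a,(340,120,500,280),2.5),cr_(b,(270,200,430,360),2.5)]); cv2.imwrite("pics/pre.png",m)
E
python3 p5.py
```

```text
[ 0.5727 -0.1554  0.21  ] [-3.128 -1.231 -0.276] [-0.37  0.18  2.19  2.91  0.46 -1.4 ]
pre2    N=3 q [-0.37  0.32  2.15  2.96  0.56 -1.45] err 0.0000 marg 0.34 vel 0.31 row cm [ 0.59 -0.21 -1.55] rot [-0.0007  0.0033  0.0005]
grasp   N=6 q [-0.35  0.5   1.96  2.98  0.54 -1.46] err 0.0000 marg 0.40 vel 0.20 row cm [ 1.21 -0.32 -0.46] rot [0. 0. 0.]
lift    N=4 q [-0.35  0.32  1.93  2.89  0.34 -1.37] err 0.0000 marg 0.34 vel 0.31 row cm [0.   0.   2.25] rot [0. 0. 0.]
back    N=14 q [-0.52 -0.08  2.14  1.48  0.95 -0.37] err 0.0000 marg 0.35 vel 0.86 row cm [-1.06  1.13  0.61] rot [-0.     -0.      0.0561]
```

View pics/pre.png

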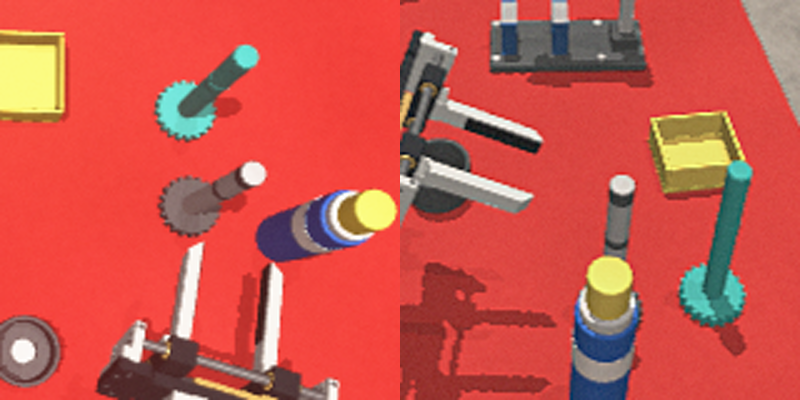

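The fingers straddle the shaft, whose tip is at (253,173) in the top crop, and the can stays clear of the right finger. I'll approach and grip.

Call:
apply_moves(
  deltas=[
    [100,0.6,-0.2,-1.55,-0.001,0.003,0],
    [100,0.6,-0.2,-1.55,-0.001,0.003,0],
    [100,0.6,-0.2,-1.55,-0.001,0.003,0],
    [100,1.2,-0.3,-0.46,0,0,0],
    [100,1.2,-0.32,-0.46,0,0,0],
    [100,1.2,-0.32,-0.46,0,0,0],
    [100,1.2,-0.32,-0.46,0,0,0],
    [100,1.2,-0.32,-0.46,0,0,0],
    [100,1.2,-0.32,-0.46,0,0,0],
    [100,0,0,0,0,0,0],
  ],
  grip_force=60,
)

```text
time_s: 7.0
ee_pos: [0.6633, -0.1799, 0.1365]
eef_rot: [3.14, -1.224, -0.257]
force: [-0.1, 0.8, -0.3]
grip_width: 0.0571
grip_force: 0.0
```

Call:
apply_moves(
  deltas=[
    [130,0,0,0,0,0,0],
    [160,0,0,0,0,0,0],
    [190,0,0,0,0,0,0],
    [220,0,0,0,0,0,0],
    [255,0,0,0,0,0,0],
    [255,0,0,0,0,0,0],
    [255,0,0,0,0,0,0],
  ],
  grip_force=60,
)

```text
time_s: 7.7
ee_pos: [0.6627, -0.1801, 0.1366]
eef_rot: [3.14, -1.224, -0.259]
force: [-0.9, -0.0, 1.1]
grip_width: 0.0211
grip_force: 60.0
```

```bash
python3 rec.py
```

```text
time_s 7.7
qpos [-0.348  0.501  1.958  2.983  0.546 -1.465]
ee_pos [ 0.663 -0.18   0.137]
eef_rot [ 3.14  -1.224 -0.259]
force [-0.927 -0.017  1.07 ]
moment [ 0.001  0.189 -0.142]
grip_width 0.021
grip_force 60.0
```

Call:
apply_moves(
  deltas=[
    [255,0,0,0.7,0,0,0],
    [255,0,0,1.5,0,0,0],
    [255,0,0,1.5,0,0,0],
    [255,0,0,1.5,0,0,0],
    [255,0,0,1.5,0,0,0],
    [255,0,0,1.5,0,0,0],
    [255,0,0,0.8,0,0,0],
  ],
)

```text
time_s: 8.4
ee_pos: [0.6625, -0.18, 0.2274]
eef_rot: [3.139, -1.223, -0.259]
force: [-1.2, 0.5, -3.0]
grip_width: 0.0208
grip_force: 60.0
```

```bash
python3 rec.py; cat > p6.py <<'E'
from sim import *
gm=20;c=cy/d;X=-.0625
q,t,r=cur()
run(q,t,r,[("back",18,T([.52,-.02,.31],30,-gm)),("lef2",9,T([.47,.04,.33],90,-gm)),
("down",14,T([.47,.04,.33],90,-(gm+90))),
("yaw",14,T(C(X,-.17,.22),180+c,-(gm+90))),("entry",8,T(C(X,-.12,.095),180+c,-(gm+90)))])
E
python3 p6.py
```

```text
time_s 8.4
qpos [-0.348  0.316  1.935  2.895  0.341 -1.369]
ee_pos [ 0.663 -0.18   0.227]
eef_rot [ 3.139 -1.223 -0.259]
force [-1.204  0.485 -3.045]
moment [ 0.279  0.93  -0.015]
grip_width 0.021
grip_force 59.999
back    N=18 q [-0.52 -0.08  2.14  1.48  0.95 -0.37] err 0.0000 marg 0.35 vel 0.67 row cm [-0.82  0.87  0.47] rot [0.     0.0001 0.0436]
lef2    N=9 q [-0.47  0.27  1.71  1.05  1.83 -0.56] err 0.0000 marg 0.42 vel 0.57 row cm [-0.5   0.64  0.22] rot [ 0.     -0.      0.1164]
down    N=14 q [ 0.19  0.1   1.55 -0.34  1.56  0.2 ] err 0.0000 marg 0.70 vel 0.51 row cm [0.   0.05 0.03] rot [-0.1122  0.     -0.    ]
yaw     N=14 q [ 0.05  0.18  1.72 -0.06  0.9  -1.39] err 0.0000 marg 0.69 vel 0.66 row cm [ 0.69  0.07 -0.79] rot [-0.      0.      0.1052]
entry   N=8 q [ 0.15  0.37  1.8  -0.14  0.64 -1.23] err 0.0000 marg 0.64 vel 0.18 row cm [ 0.06  0.62 -1.56] rot [0. 0. 0.]
```

Call:
apply_moves(
  deltas=[
    [255,-0.82,0.87,0.47,0,0,0.0435],
    [255,-0.82,0.87,0.47,0,0,0.0435],
    [255,-0.82,0.87,0.47,0,0,0.0435],
    [255,-0.82,0.87,0.47,0,0,0.0435],
    [255,-0.82,0.87,0.47,0,0,0.0435],
    [255,-0.82,0.87,0.47,0,0,0.0435],
    [255,-0.82,0.87,0.47,0,0,0.0435],
    [255,-0.82,0.87,0.47,0,0,0.0435],
    [255,-0.82,0.87,0.47,0,0,0.0435],
  ],
)

```text
time_s: 9.3
ee_pos: [0.5882, -0.1013, 0.2683]
eef_rot: [3.14, -1.222, 0.134]
force: [0.3, -0.6, -2.9]
grip_width: 0.0212
grip_force: 60.0
```

Call:
apply_moves(
  deltas=[
    [255,-0.82,0.87,0.47,0,0,0.0435],
    [255,-0.82,0.87,0.47,0,0,0.0435],
    [255,-0.82,0.87,0.47,0,0,0.0435],
    [255,-0.82,0.87,0.47,0,0,0.0435],
    [255,-0.82,0.87,0.47,0,0,0.0435],
    [255,-0.82,0.87,0.47,0,0,0.0435],
    [255,-0.82,0.87,0.47,0,0,0.0435],
    [255,-0.82,0.87,0.47,0,0,0.0435],
    [255,-0.82,0.87,0.47,0,0,0.0435],
  ],
)

```text
time_s: 10.2
ee_pos: [0.5144, -0.023, 0.3107]
eef_rot: [3.14, -1.222, 0.526]
force: [-0.6, 0.5, -3.6]
grip_width: 0.0205
grip_force: 60.0
```

Call:
apply_moves(
  deltas=[
    [255,-0.5,0.65,0.22,0,0,0.1165],
    [255,-0.5,0.65,0.22,0,0,0.1165],
    [255,-0.5,0.65,0.22,0,0,0.1165],
    [255,-0.5,0.65,0.22,0,0,0.1165],
    [255,-0.5,0.65,0.22,0,0,0.1165],
    [255,-0.5,0.65,0.22,0,0,0.1165],
    [255,-0.5,0.65,0.22,0,0,0.1165],
    [255,-0.5,0.65,0.22,0,0,0.1165],
    [255,-0.5,0.65,0.22,0,0,0.1165],
  ],
)

```text
time_s: 11.1
ee_pos: [0.4697, 0.035, 0.3305]
eef_rot: [-3.14, -1.223, 1.574]
force: [0.4, 0.3, -4.3]
grip_width: 0.0207
grip_force: 60.0
```

Call:
apply_moves(
  deltas=[
    [255,0,0,0,-0.112,0,0],
    [255,0,0,0,-0.112,0,0],
    [255,0,0,0,-0.112,0,0],
    [255,0,0,0,-0.112,0,0],
    [255,0,0,0,-0.112,0,0],
    [255,0,0,0,-0.112,0,0],
    [255,0,0,0,-0.112,0,0],
  ],
)

```text
time_s: 11.8
ee_pos: [0.4699, 0.0348, 0.3309]
eef_rot: [3.141, -0.434, 1.571]
force: [-1.0, 0.7, -3.6]
grip_width: 0.0206
grip_force: 60.0
```

Call:
apply_moves(
  deltas=[
    [255,0,0,0,-0.112,0,0],
    [255,0,0,0,-0.112,0,0],
    [255,0,0,0,-0.112,0,0],
    [255,0,0,0,-0.112,0,0],
    [255,0,0,0,-0.112,0,0],
    [255,0,0,0,-0.112,0,0],
    [255,0,0,0,-0.112,0,0],
  ],
)

```text
time_s: 12.5
ee_pos: [0.47, 0.0352, 0.331]
eef_rot: [3.141, 0.349, 1.571]
force: [0.4, -0.3, -3.6]
grip_width: 0.0208
grip_force: 60.0
```

```bash
python3 rec.py; cat > p7.py <<'E'
from sim import *
gm=20;c=cy/d;X=-.0625
q,t,r=cur()
run(q,t,r,[("yaw",14,T(C(X,-.17,.22),180+c,-(gm+90))),("entry",8,T(C(X,-.12,.095),180+c,-(gm+90)))])
E
python3 p7.py
```

```text
time_s 12.5
qpos [ 0.173  0.098  1.565 -0.344  1.543  0.193]
ee_pos [0.47  0.035 0.331]
eef_rot [3.141 0.349 1.571]
force [ 0.439 -0.255 -3.643]
moment [ 0.613 -0.083 -0.006]
grip_width 0.021
grip_force 59.995
yaw     N=14 q [ 0.05  0.18  1.72 -0.06  0.9  -1.39] err 0.0000 marg 0.69 vel 0.65 row cm [ 0.69  0.11 -0.75] rot [-1.000e-04  0.000e+00  1.052e-01]
entry   N=8 q [ 0.15  0.37  1.8  -0.14  0.64 -1.23] err 0.0000 marg 0.64 vel 0.18 row cm [ 0.06  0.62 -1.56] rot [0. 0. 0.]
```

Call:
apply_moves(
  deltas=[
    [255,0.69,0.11,-0.75,0,0,0.105],
    [255,0.69,0.11,-0.75,0,0,0.105],
    [255,0.69,0.11,-0.75,0,0,0.105],
    [255,0.69,0.11,-0.75,0,0,0.105],
    [255,0.69,0.11,-0.75,0,0,0.105],
    [255,0.69,0.11,-0.75,0,0,0.105],
    [255,0.69,0.11,-0.75,0,0,0.105],
  ],
)

```text
time_s: 13.2
ee_pos: [0.5182, 0.0429, 0.2776]
eef_rot: [-3.141, 0.344, 2.311]
force: [0.4, -0.3, -3.5]
grip_width: 0.0207
grip_force: 60.0
```

Call:
apply_moves(
  deltas=[
    [255,0.69,0.11,-0.75,0,0,0.105],
    [255,0.69,0.11,-0.75,0,0,0.105],
    [255,0.69,0.11,-0.75,0,0,0.105],
    [255,0.69,0.11,-0.75,0,0,0.105],
    [255,0.69,0.11,-0.75,0,0,0.105],
    [255,0.69,0.11,-0.75,0,0,0.105],
    [255,0.69,0.11,-0.75,0,0,0.107],
  ],
)

```text
time_s: 13.9
ee_pos: [0.5664, 0.0505, 0.225]
eef_rot: [-3.141, 0.343, 3.048]
force: [1.2, 0.9, -3.4]
grip_width: 0.0206
grip_force: 60.0
```

Call:
apply_moves(
  deltas=[
    [255,0.06,0.62,-1.56,0,0,0],
    [255,0.06,0.62,-1.56,0,0,0],
    [255,0.06,0.62,-1.56,0,0,0],
    [255,0.06,0.62,-1.56,0,0,0],
    [255,0,0,0,0,0,0],
  ],
)

```text
time_s: 14.4
ee_pos: [0.5677, 0.0756, 0.1609]
eef_rot: [-3.141, 0.34, 3.044]
force: [-0.4, -0.7, -4.1]
grip_width: 0.0206
grip_force: 60.0
```

```bash
python3 rec.py; cat > shot.py <<'E'
import sys
from h import *
a=cam("top"); b=cam("side"); x=list(map(int,sys.argv[2:10])); k=[float(v) for v in sys.argv[10:12]]
f=lambda c,x,k: cv2.resize(c["img"][x[1]:x[3],x[0]:x[2],::-1],None,fx=k,fy=k,interpolation=cv2.INTER_CUBIC)
u,v=f(a,x[:4],k[0]),f(b,x[4:],k[1]); H=max(u.shape[0],v.shape[0])
m=np.hstack([cv2.copyMakeBorder(i,0,H-i.shape[0],0,4,0) for i in(u,v)]); print(u.shape,v.shape); cv2.imwrite(sys.argv[1],m)
E
python3 shot.py pics/s1.png 240 120 350 250 270 140 410 260 3 3
```

```text
time_s 14.4
qpos [ 0.097  0.265  1.773 -0.094  0.772 -1.321]
ee_pos [0.568 0.076 0.161]
eef_rot [-3.141  0.34   3.044]
force [-0.427 -0.697 -4.106]
moment [0.044 0.426 0.008]
grip_width 0.021
grip_force 59.998
(390, 330, 3) (360, 420, 3)
```

View pics/s1.png

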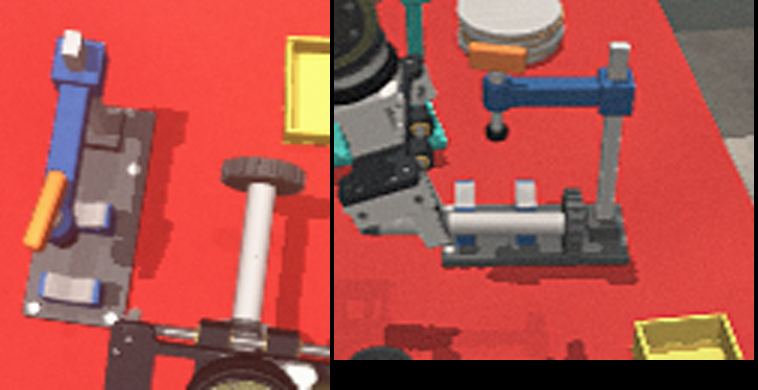

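The shaft lies nearly horizontal: its junction with the flange is at (262,184) in the top crop and at (563,224) in the side crop. I'll check its pitch and yaw numerically.

```bash
cat > p8.py <<'E'
from sim import *
from h import *
q,t,r=cur(); z=r.as_matrix()[:,2]; gp=t+.006*z
a=cam("top");b=cam("side")
A=lambda x,y:((x+.5)/3-.5+240,(y+.5)/3-.5+120); B=lambda x,y:((x-334+.5)/3-.5+270,(y+.5)/3-.5+140)
p,e=tri(a,A(262,185),b,B(563,223)); print("grasp",gp.round(4),"junction",p.round(4),round(e,4))
v=p-gp; print("len",np.linalg.norm(v),"az",np.arctan2(v[1],v[0]),"pitch",np.arcsin(v[2]/np.linalg.norm(v)))
# near point of shaft just at finger
p2,e2=tri(a,A(247,318),b,B(452,223)); print(p2.round(4),e2)
# predicted pixels for ideal junction
s=gp+.1195*np.array([np.cos(cy),np.sin(cy),0]); ua=proj(a,s);ub=proj(b,s); print("pred",(ua-[240,120])*3,(ub-[270,140])*3+[334,0])
s=gp+.02*np.array([np.cos(cy),np.sin(cy),0]); ua=proj(a,s);ub=proj(b,s); print("pred2",(ua-[240,120])*3,(ub-[270,140])*3+[334,0])
run(q,t,r,[("entry",6,T(C(-.0625,-.12,.095),180+cy/d,-110)),("over",8,T(C(-.0625,0,.095),180+cy/d,-110))])
E
python3 p8.py
```

```text
grasp [0.5709 0.075  0.1578] junction [0.6883 0.0635 0.1519] 0.0011
len 0.11812628942539247 az -0.09799232415745987 pitch -0.04994576940092913
[0.5866 0.0726 0.1548] 0.0030258382336294408
pred [261.69703658 179.75263532] [563.38925234 217.24979146]
pred2 [245.81538018 308.9806607 ] [453.86286038 219.08434523]
entry   N=6 q [ 0.15  0.37  1.8  -0.14  0.64 -1.23] err 0.0000 marg 0.64 vel 0.12 row cm [ 0.04  0.43 -1.05] rot [-0.     -0.0009  0.    ]
over    N=8 q [ 0.36  0.46  1.66 -0.23  0.72 -0.96] err 0.0000 marg 0.65 vel 0.19 row cm [0.15 1.49 0.  ] rot [0. 0. 0.]
```

Call:
apply_moves(
  deltas=[
    [255,0.04,0.43,-1.05,0,-0.004,0],
    [255,0.04,0.43,-1.05,0,-0.004,0],
    [255,0.04,0.43,-1.05,0,-0.004,0],
    [255,0.04,0.43,-1.05,0,-0.004,0],
    [255,0.04,0.43,-1.05,0,-0.004,0],
    [255,0.04,0.43,-1.05,0,-0.004,0],
  ],
)

```text
time_s: 15.2
ee_pos: [0.5714, 0.1015, 0.0993]
eef_rot: [3.139, 0.368, 3.043]
force: [0.3, 0.4, -3.5]
grip_width: 0.0206
grip_force: 60.0
```

Call:
apply_moves(
  deltas=[
    [255,0.15,1.49,0,0,0,0],
    [255,0.15,1.49,0,0,0,0],
    [255,0.15,1.49,0,0,0,0],
    [255,0.15,1.49,0,0,0,0],
    [255,0.15,1.49,0,0,0,0],
    [255,0.15,1.49,0,0,0,0],
    [255,0.15,1.49,0,0,0,0],
    [255,0.15,1.49,0,0,0,0],
    [255,0,0,0,0,0,0],
  ],
)

```text
time_s: 16.1
ee_pos: [0.5835, 0.222, 0.0999]
eef_rot: [3.139, 0.369, 3.044]
force: [0.0, 0.2, -3.6]
grip_width: 0.0208
grip_force: 60.0
```

```bash
python3 rec.py; python3 - <<'E'
from sim import *
q,t,r=cur(); z=r.as_matrix()[:,2]; gp=t+.006*z; print("grasp",gp.round(4),"target xy",C(-.0625,0,.065).round(4))
E
python3 shot.py pics/s2.png 230 120 310 250 280 140 390 240 4 4
```

```text
time_s 16.1
qpos [ 0.368  0.458  1.673 -0.252  0.692 -0.937]
ee_pos [0.583 0.222 0.1  ]
eef_rot [3.139 0.369 3.044]
force [ 0.032  0.177 -3.56 ]
moment [ 0.129  0.506 -0.008]
grip_width 0.021
grip_force 59.997
grasp [0.5856 0.2218 0.0943] target xy [0.585  0.2203 0.065 ]
(520, 320, 3) (400, 440, 3)
```

View pics/s2.png

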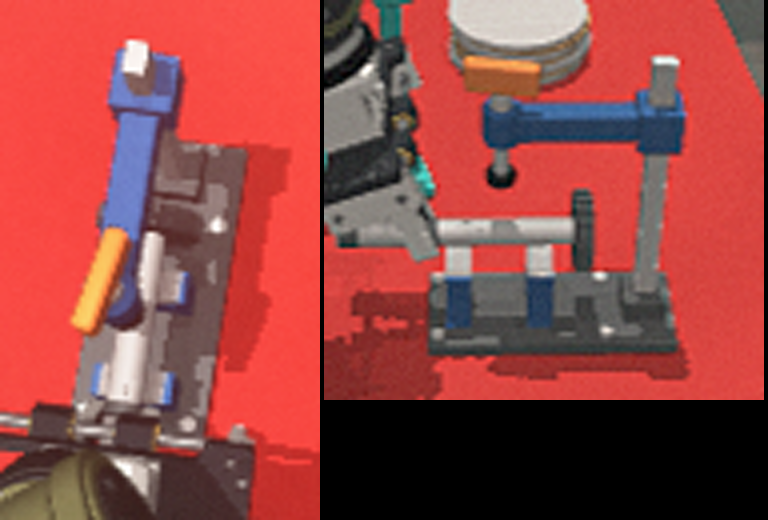

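The shaft now hangs over both vees and looks level: in the side crop it runs from (440,232) to (575,231), and the flange sits in the gap. It is about 1.5–2 mm too far to +y, so I'll correct that while lowering.

Call:
apply_moves(
  deltas=[
    [255,-0.03,-0.08,-0.5,0,0,0],
    [255,-0.03,-0.08,-0.5,0,0,0],
    [255,0,0,-0.5,0,0,0],
    [255,0,0,-0.5,0,0,0],
    [255,0,0,-0.3,0,0,0],
    [255,0,0,-0.1,0,0,0],
    [255,0,0,0,0,0,0],
  ],
)

```text
time_s: 16.9
ee_pos: [0.583, 0.2187, 0.0764]
eef_rot: [3.139, 0.369, 3.042]
force: [0.2, 1.5, -3.8]
grip_width: 0.0211
grip_force: 60.0
```

Call:
apply_moves(
  deltas=[
    [255,0,0,-0.1,0,0,0],
    [255,0,0,-0.1,0,0,0],
    [255,0,0,0,0,0,0],
  ],
)

```text
time_s: 17.2
ee_pos: [0.5834, 0.2192, 0.0752]
eef_rot: [3.138, 0.37, 3.043]
force: [-1.1, 4.6, 4.0]
grip_width: 0.0207
grip_force: 60.0
```

```bash
python3 rec.py
```

```text
time_s 17.2
qpos [ 0.363  0.493  1.691 -0.268  0.639 -0.92 ]
ee_pos [0.583 0.219 0.075]
eef_rot [3.138 0.37  3.043]
force [-1.105  4.558  4.035]
moment [ 0.757 -0.023  0.344]
grip_width 0.021
grip_force 60.003
```

Call:
apply_moves(
  deltas=[
    [255,0,0.1,0,0,0,0],
    [255,0,0,-0.1,0,0,0],
    [255,0,0,0,0,0,0],
  ],
)

```text
time_s: 17.5
ee_pos: [0.5833, 0.2201, 0.074]
eef_rot: [3.138, 0.37, 3.043]
force: [-1.3, 4.7, 5.5]
grip_width: 0.0205
grip_force: 60.0
```

```bash
python3 rec.py
```

```text
time_s 17.5
qpos [ 0.365  0.495  1.69  -0.27   0.638 -0.916]
ee_pos [0.583 0.22  0.074]
eef_rot [3.138 0.37  3.043]
force [-1.33   4.701  5.535]
moment [ 0.734 -0.152  0.36 ]
grip_width 0.02
grip_force 60.007
```

Call:
apply_moves(
  deltas=[
    [255,0,0.1,0,0,0,0],
    [255,0,0,0,0,0,0],
  ],
)

```text
time_s: 17.7
ee_pos: [0.5831, 0.2208, 0.0735]
eef_rot: [3.139, 0.369, 3.043]
force: [1.4, 3.5, 2.3]
grip_width: 0.0206
grip_force: 60.0
```

```bash
python3 rec.py|tail -5
```

```text
eef_rot [3.139 0.369 3.043]
force [1.377 3.504 2.279]
moment [ 0.663 -0.271  0.282]
grip_width 0.021
grip_force 60.006
```

Call:
apply_moves(
  deltas=[
    [255,0,0,-0.1,0,0,0],
    [255,0,0,0,0,0,0],
  ],
)

```text
time_s: 17.9
ee_pos: [0.5832, 0.2211, 0.073]
eef_rot: [3.138, 0.37, 3.042]
force: [-1.3, 4.4, 7.4]
grip_width: 0.0207
grip_force: 60.0
```

```bash
python3 rec.py|tail -6
```

```text
ee_pos [0.583 0.221 0.073]
eef_rot [3.138 0.37  3.042]
force [-1.312  4.362  7.391]
moment [ 0.744 -0.253  0.396]
grip_width 0.021
grip_force 60.01
```

Call:
apply_moves(
  deltas=[
    [255,0,0.08,0,0,0,0.01],
    [255,0,0,-0.05,0,0,0],
    [255,0,0,0,0,0,0],
  ],
)

```text
time_s: 18.2
ee_pos: [0.583, 0.2217, 0.0722]
eef_rot: [3.139, 0.369, 3.052]
force: [-1.9, 3.5, 7.7]
grip_width: 0.0207
grip_force: 60.0
```

```bash
python3 rec.py|tail -6; python3 shot.py pics/s3.png 230 120 310 250 280 140 390 240 4 4
```

```text
ee_pos [0.583 0.222 0.072]
eef_rot [3.139 0.369 3.052]
force [-1.948  3.528  7.67 ]
moment [ 0.62  -0.199  0.331]
grip_width 0.021
grip_force 60.008
(520, 320, 3) (400, 440, 3)
```

View pics/s3.png

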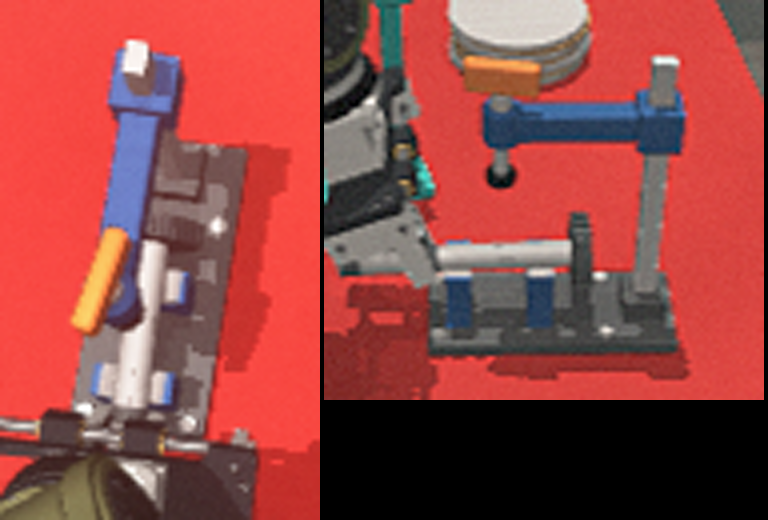

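```bash
cat > p9.py <<'E'
from sim import *
from h import *
a=cam("top");b=cam("side")
for X in(-.045,-.033,0,.032,.055,.057,.072):
    p=C(X,0,.065); print(X,"top",((proj(a,p)-[230,120])*4+1.5).round(1),"side",((proj(b,p)-[280,140])*4+1.5+[324,0]).round(1))
q,t,r=cur(); print("grasp+3mm",(t+.009*r.as_matrix()[:,2]).round(4), "ideal",C(-.0625,0,.065))
# shaft edges in the side image per column -> axis line
g=b["img"].astype(int)
for u in (312,316,320,324,328,336,340):
    col=g[195:212,u]; print(u,[int(c.sum()//3) for c in col])
E
python3 p9.py
```

```text
-0.045 top [130.3 402. ] side [442.1 259.6]
-0.033 top [133.2 383. ] side [457.3 259.4]
0 top [141.1 331.1] side [498.9 258.7]
0.032 top [148.6 281.5] side [539.2 258.1]
0.055 top [154.  246.2] side [568.  257.6]
0.057 top [154.5 243.1] side [570.5 257.6]
0.072 top [157.9 220.3] side [589.4 257.3]
grasp+3mm [0.5863 0.2214 0.0638] ideal [0.58499988 0.2203152  0.065     ]
312 [120, 116, 117, 116, 114, 131, 181, 208, 196, 177, 146, 104, 133, 211, 132, 67, 57]
316 [121, 118, 117, 117, 113, 143, 190, 203, 198, 167, 137, 108, 123, 191, 126, 78, 78]
320 [119, 114, 115, 116, 115, 116, 197, 204, 188, 164, 134, 110, 103, 116, 103, 98, 104]
324 [117, 119, 119, 113, 112, 133, 173, 206, 190, 140, 123, 106, 106, 119, 101, 101, 99]
328 [119, 118, 117, 119, 111, 140, 196, 207, 181, 160, 130, 100, 123, 110, 106, 102, 107]
336 [119, 117, 117, 120, 104, 182, 197, 202, 177, 149, 118, 98, 188, 192, 88, 55, 62]
340 [111, 107, 108, 102, 97, 200, 211, 209, 184, 154, 126, 102, 103, 103, 103, 98, 100]
```

The shaft sits on both vees within about 1 mm of the predicted pixels, and the force moments show both vees sharing the load equally. I'll ease the grip, then open.

Call:
apply_moves(
  deltas=[
    [255,0,0,0,0,0,0],
    [255,0,0,0,0,0,0],
    [255,0,0,0,0,0,0],
  ],
  grip_force=5,
)

```text
time_s: 18.7
ee_pos: [0.583, 0.222, 0.0719]
eef_rot: [3.138, 0.369, 3.052]
force: [-0.6, 6.9, 3.5]
grip_width: 0.022
grip_force: 5.0
```

```bash
python3 rec.py|tail -6
```

```text
ee_pos [0.583 0.222 0.072]
eef_rot [3.138 0.369 3.052]
force [-0.583  6.886  3.53 ]
moment [ 1.228 -0.308  0.457]
grip_width 0.022
grip_force 4.997
```

Call:
apply_moves(
  deltas=[
    [190,0,0,0,0,0,0],
    [170,0,0,0,0,0,0],
    [140,0,0,0,0,0,0],
    [120,0,0,0,0,0,0],
    [120,0,0,0,0,0,0],
  ],
)

```text
time_s: 19.2
ee_pos: [0.5827, 0.2213, 0.0716]
eef_rot: [3.139, 0.368, 3.052]
force: [0.2, -0.2, 0.2]
grip_width: 0.0489
grip_force: 0.0
```

```bash
python3 rec.py|tail -6; cat > p10.py <<'E'
from sim import *
q,t,r=cur(); z=r.as_matrix()[:,2]
H=C(0,0,.30)
def D(g,yaw): return np.array(g)-np.array([0,0,-.006]), R.from_euler('xyz',[np.pi,0,yaw])
run(q,t,r,[("out",4,(t-.06*z,r)),("up",5,(t-.06*z+[-.03,0,.17],r)),("turn1",10,D(C(-.08,0,.33),-2.1+np.pi*2)),("turn2",10,D(C(0,0,.30),2.84)),("onbar",5,D(C(0,0,.235),2.84)),
("low",8,D(C(0,0,.175),2.84)),("screw",14,D(C(0,0,.175),2.84-1.7))])
E
python3 p10.py
```

```text
ee_pos [0.583 0.221 0.072]
eef_rot [3.139 0.368 3.052]
force [ 0.182 -0.233  0.198]
moment [ 0.061  0.061 -0.007]
grip_width 0.049
grip_force 0.0
out     N=4 q [ 0.38  0.38  1.71 -0.24  0.73 -0.94] err 0.0000 marg 0.66 vel 0.20 row cm [-0.54  0.04  1.4 ] rot [0. 0. 0.]
up      N=5 q [ 0.41  0.15  1.59 -0.19  1.09 -1.01] err 0.0000 marg 0.80 vel 0.36 row cm [-0.6  0.   3.4] rot [0. 0. 0.]
turn1   N=10 q [ 0.31  0.39  1.16 -0.    1.59 -2.3 ] err 0.0000 marg 0.25 vel 0.69 row cm [ 0.36 -0.01  0.38] rot [-0.018   0.0344  0.1117]
turn2   N=10 q [ 0.27  0.58  0.96 -0.    1.61 -1.  ] err 0.0000 marg 0.38 vel 0.59 row cm [ 0.8  -0.08 -0.3 ] rot [ 0.      0.     -0.1343]
onbar   N=5 q [ 0.27  0.6   1.07 -0.    1.47 -1.  ] err 0.0000 marg 0.75 vel 0.14 row cm [ 0.   0.  -1.3] rot [0. 0. 0.]
low     N=8 q [ 0.27  0.64  1.15 -0.    1.36 -1.  ] err 0.0000 marg 0.85 vel 0.07 row cm [ 0.    0.   -0.75] rot [0. 0. 0.]
screw   N=14 q [ 0.27  0.64  1.15 -0.    1.36  0.7 ] err 0.0000 marg 0.92 vel 0.55 row cm [0. 0. 0.] rot [ 0.      0.     -0.1214]
```

Call:
apply_moves(
  deltas=[
    [120,-0.54,0.04,1.4,0,0,0],
    [120,-0.54,0.04,1.4,0,0,0],
    [120,-0.54,0.04,1.4,0,0,0],
    [120,-0.54,0.04,1.4,0,0,0],
    [110,-0.6,0,3.4,0,0,0],
    [110,-0.6,0,3.4,0,0,0],
    [110,-0.6,0,3.4,0,0,0],
    [110,-0.6,0,3.4,0,0,0],
    [110,-0.6,0,3.4,0,0,0],
  ],
)

```text
time_s: 20.1
ee_pos: [0.5305, 0.223, 0.2999]
eef_rot: [3.139, 0.369, 3.052]
force: [-0.2, 0.1, -0.4]
grip_width: 0.0531
grip_force: 0.0
```

```bash
cat > p11.py <<'E'
from sim import *
from h import *
a=cam("top");b=cam("side")
q,t,r=cur(); print(t.round(4))
def D(g,yaw): return np.array(g)-np.array([0,0,-.006]), R.from_euler('xyz',[np.pi,0,yaw])
run(q,t,r,[("turn2",12,D(C(0,0,.32),2.84)),("onbar",5,D(C(0,0,.247),2.84)),("low",8,D(C(0,0,.175),2.84))])
f=lambda c,x,k: cv2.resize(c["img"][x[1]:x[3],x[0]:x[2],::-1],None,fx=k,fy=k,interpolation=cv2.INTER_CUBIC)
u,v=f(a,(235,120,305,240),5),f(b,(295,145,380,235),5); H=max(u.shape[0],v.shape[0])
cv2.imwrite("pics/s4.png",np.hstack([cv2.copyMakeBorder(i,0,H-i.shape[0],0,5,0) for i in(u,v)]))
for X in(-.128,-.033,.032,.057,.072): 
    p=C(X,0,.065); print(X,"top",((proj(a,p)-[235,120])*5+2).round(1),"side",((proj(b,p)-[295,145])*5+2+[355,0]).round(1))
E
python3 p11.py
```

```text
[0.5315 0.2235 0.3036]
turn2   N=12 q [ 0.27  0.58  0.91  0.    1.65 -1.  ] err 0.0000 marg 0.68 vel 0.38 row cm [ 0.96 -0.08  0.19] rot [ 0.0056  0.0309 -0.0175]
onbar   N=5 q [ 0.27  0.59  1.05 -0.    1.5  -1.  ] err 0.0000 marg 0.71 vel 0.17 row cm [ 0.    0.   -1.46] rot [0. 0. 0.]
low     N=8 q [ 0.27  0.64  1.15 -0.    1.36 -1.  ] err 0.0000 marg 0.83 vel 0.08 row cm [ 0.   0.  -0.9] rot [0. 0. 0.]
-0.128 top [112.6 670.1] side [296.4 301.7]
-0.033 top [141.6 478.9] side [446.7 299.3]
0.032 top [160.9 352. ] side [549.1 297.7]
0.057 top [168.2 304. ] side [588.3 297.1]
0.072 top [172.6 275.5] side [611.8 296.7]
```

View pics/s4.png

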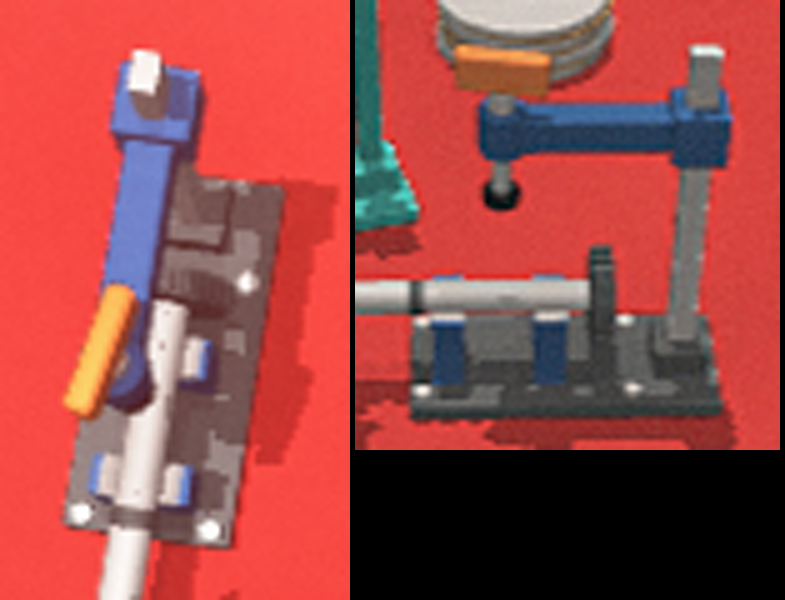

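The shaft is laid in both vees, with its flange at columns 590–612 in the side crop, as predicted (588–612). Nothing around it has moved. I'll go to the handle next.

Call:
apply_moves(
  deltas=[
    [100,0.96,-0.08,0.25,0.0056,0.031,-0.0175],
    [100,0.96,-0.08,0.25,0.0056,0.031,-0.0175],
    [100,0.96,-0.08,0.25,0.0056,0.031,-0.0175],
    [100,0.96,-0.08,0.25,0.0056,0.031,-0.0175],
    [100,0.96,-0.08,0.25,0.0056,0.031,-0.0175],
    [100,0.96,-0.08,0.25,0.0056,0.031,-0.0175],
  ],
)

```text
time_s: 20.8
ee_pos: [0.5889, 0.2181, 0.3126]
eef_rot: [3.132, 0.178, 2.945]
force: [1.0, 0.6, 0.4]
grip_width: 0.0569
grip_force: 0.0
```

Call:
apply_moves(
  deltas=[
    [100,0.96,-0.08,0.15,0.0056,0.031,-0.0175],
    [100,0.96,-0.08,0.15,0.0056,0.031,-0.0175],
    [100,0.96,-0.08,0.15,0.0056,0.031,-0.0175],
    [100,0.96,-0.08,0.15,0.0056,0.031,-0.0175],
    [100,0.96,-0.08,0.15,0.0056,0.031,-0.0175],
    [100,0.96,-0.08,0.15,0.0056,0.031,-0.0175],
    [100,0,0,0,0,0,0],
  ],
)

```text
time_s: 21.5
ee_pos: [0.6472, 0.213, 0.3205]
eef_rot: [-3.137, -0.011, 2.84]
force: [-0.1, -0.1, 0.5]
grip_width: 0.0571
grip_force: 0.0
```

```bash
cat > p12.py <<'E'
from sim import *
q,t,r=cur(); print(t.round(4),r.as_euler('xyz').round(3))
def D(g,yaw): return np.array(g)-np.array([0,0,-.006]), R.from_euler('xyz',[np.pi,0,yaw])
b=np.array([.6473,.2143,.247])
run(q,t,r,[("onbar",6,D(b,2.84))])
E
python3 p12.py
```

```text
[0.6472 0.213  0.3205] [-3.137 -0.011  2.84 ]
onbar   N=6 q [ 0.27  0.59  1.05 -0.    1.5  -1.  ] err 0.0000 marg 0.71 vel 0.14 row cm [ 0.    0.02 -1.13] rot [ 0.0002 -0.0019  0.    ]
```

Call:
apply_moves(
  deltas=[
    [100,0,0.02,-1.13,0,-0.002,0],
    [100,0,0.02,-1.13,0,-0.002,0],
    [100,0,0.02,-1.13,0,-0.002,0],
    [100,0,0.02,-1.13,0,-0.002,0],
    [100,0,0.02,-1.13,0,-0.002,0],
    [100,0,0.02,-1.13,0,-0.002,0],
    [100,0,0,0,0,0,0],
  ],
  grip_force=25,
)

```text
time_s: 22.2
ee_pos: [0.646, 0.2146, 0.252]
eef_rot: [-3.14, 0.0, 2.841]
force: [0.5, -0.2, 0.2]
grip_width: 0.057
grip_force: 0.0
```

Call:
apply_moves(
  deltas=[
    [140,0,0,0,0,0,0],
    [170,0,0,0,0,0,0],
    [200,0,0,0,0,0,0],
    [230,0,0,0,0,0,0],
    [255,0,0,0,0,0,0],
    [255,0,0,0,0,0,0],
    [255,0,0,0,0,0,0],
  ],
)

```text
time_s: 22.9
ee_pos: [0.6466, 0.215, 0.2541]
eef_rot: [3.141, 0.003, 2.841]
force: [2.7, 2.0, -1.2]
grip_width: 0.0131
grip_force: 25.0
```

```bash
python3 rec.py
```

```text
time_s 22.9
qpos [ 2.680e-01  5.910e-01  1.053e+00 -1.000e-03  1.494e+00 -1.003e+00]
ee_pos [0.647 0.215 0.254]
eef_rot [3.141e+00 3.000e-03 2.841e+00]
force [ 2.726  1.954 -1.171]
moment [ 0.529 -0.532 -0.04 ]
grip_width 0.013
grip_force 24.96
```

Call:
apply_moves(
  deltas=[
    [255,0,0,-0.4,0,0,0],
    [255,0,0,-0.7,0,0,0],
    [255,0,0,-0.7,0,0,0],
    [255,0,0,-0.7,0,0,0],
    [255,0,0,-0.7,0,0,0],
    [255,0,0,-0.7,0,0,0],
    [255,0,0,-0.7,0,0,0],
    [255,0,0,-0.7,0,0,0],
    [255,0,0,-0.5,0,0,0],
    [255,0,0,0,0,0,0],
  ],
  grip_force=40,
)

```text
time_s: 23.9
ee_pos: [0.6465, 0.215, 0.1963]
eef_rot: [3.141, 0.003, 2.841]
force: [-1.6, 1.8, 5.4]
grip_width: 0.0127
grip_force: 40.0
```

Call:
apply_moves(
  deltas=[
    [255,0,0,-0.2,0,0,0],
    [255,0,0,-0.2,0,0,0],
    [255,0,0,-0.1,0,0,0],
    [255,0,0,0,0,0,0],
  ],
)

```text
time_s: 24.3
ee_pos: [0.6464, 0.2151, 0.1919]
eef_rot: [3.141, 0.003, 2.841]
force: [-3.2, 2.7, 6.6]
grip_width: 0.0128
grip_force: 40.0
```

```bash
python3 rec.py
```

```text
time_s 24.3
qpos [ 2.680e-01  6.260e-01  1.141e+00 -1.000e-03  1.371e+00 -1.003e+00]
ee_pos [0.646 0.215 0.192]
eef_rot [3.141e+00 3.000e-03 2.841e+00]
force [-3.172  2.667  6.635]
moment [ 0.553  0.237 -0.046]
grip_width 0.013
grip_force 39.967
```

Call:
apply_moves(
  deltas=[
    [255,0,0,-0.2,0,0,0],
    [255,0,0,-0.2,0,0,0],
    [255,0,0,0,0,0,0],
  ],
)

```text
time_s: 24.6
ee_pos: [0.6466, 0.2152, 0.1888]
eef_rot: [3.14, 0.004, 2.841]
force: [-3.7, 2.7, 11.8]
grip_width: 0.0128
grip_force: 40.0
```

Call:
apply_moves(
  deltas=[
    [255,0,0,-0.1,0,0,0],
    [255,0,0,-0.1,0,0,0],
    [255,0,0,0,0,0,0],
  ],
)

```text
time_s: 24.9
ee_pos: [0.6467, 0.2153, 0.1885]
eef_rot: [3.139, 0.005, 2.842]
force: [-9.3, 1.3, 21.8]
grip_width: 0.0127
grip_force: 40.0
```

```bash
python3 rec.py|tail -6
```

```text
ee_pos [0.647 0.215 0.188]
eef_rot [3.139 0.005 2.842]
force [-9.294  1.271 21.785]
moment [0.247 1.467 0.019]
grip_width 0.013
grip_force 39.967
```

Call:
apply_moves(
  deltas=[
    [255,0,0,0.1,0,0,0],
    [255,0,0,0.05,0,0,-0.05],
    [255,0,0,0,0,0,-0.12],
    [255,0,0,0,0,0,-0.12],
    [255,0,0,0,0,0,-0.12],
    [255,0,0,0,0,0,-0.12],
    [255,0,0,0,0,0,-0.12],
  ],
)

```text
time_s: 25.6
ee_pos: [0.6472, 0.2155, 0.19]
eef_rot: [3.136, 0.004, 2.187]
force: [-3.4, 2.6, 21.3]
grip_width: 0.0127
grip_force: 40.0
```

```bash
python3 rec.py|tail -6
```

```text
ee_pos [0.647 0.215 0.19 ]
eef_rot [3.136 0.004 2.187]
force [-3.428  2.641 21.341]
moment [0.658 0.56  0.126]
grip_width 0.013
grip_force 39.953
```

Call:
apply_moves(
  deltas=[
    [255,0,0,0.1,0,0,0],
    [255,0,0,0.1,0,0,0],
    [255,0,0,0,0,0,0],
  ],
)

```text
time_s: 25.9
ee_pos: [0.6471, 0.2153, 0.1905]
eef_rot: [3.138, 0.003, 2.191]
force: [1.8, 4.2, 10.6]
grip_width: 0.0129
grip_force: 40.0
```

```bash
python3 rec.py|tail -6
```

```text
ee_pos [0.647 0.215 0.19 ]
eef_rot [3.138e+00 3.000e-03 2.191e+00]
force [ 1.8    4.248 10.586]
moment [ 0.805 -0.202  0.016]
grip_width 0.013
grip_force 39.96
```

Call:
apply_moves(
  deltas=[
    [255,0,0,0.05,0,0,-0.12],
    [255,0,0,0.05,0,0,-0.12],
    [255,0,0,0.04,0,0,-0.12],
    [255,0,0,0.04,0,0,-0.12],
    [255,0,0,0.04,0,0,-0.12],
    [255,0,0,0.04,0,0,-0.12],
    [255,0,0,0.04,0,0,-0.12],
    [255,0,0,0.04,0,0,-0.12],
    [255,0,0,0,0,0,0],
  ],
)

```text
time_s: 26.8
ee_pos: [0.6478, 0.2152, 0.1933]
eef_rot: [3.138, -0.001, 1.227]
force: [10.1, 4.9, 4.9]
grip_width: 0.0125
grip_force: 40.0
```

```bash
python3 rec.py|tail -6
```

```text
ee_pos [0.648 0.215 0.193]
eef_rot [ 3.138e+00 -1.000e-03  1.227e+00]
force [10.103  4.898  4.924]
moment [ 1.08  -1.628  0.038]
grip_width 0.013
grip_force 39.989
```

Call:
apply_moves(
  deltas=[
    [255,0,0,0,0,0,0],
    [255,0,0,0,0,0,0],
  ],
  grip_force=5,
)

```text
time_s: 27.0
ee_pos: [0.6477, 0.2148, 0.1933]
eef_rot: [3.137, 0.0, 1.231]
force: [7.2, 3.6, 6.0]
grip_width: 0.0135
grip_force: 5.0
```

Call:
apply_moves(
  deltas=[
    [200,0,0,0,0,0,0],
    [160,0,0,0,0,0,0],
    [120,0,0,0,0,0,0],
    [100,0,0,0,0,0,0],
    [100,0,0,0,0,0,0],
  ],
)

```text
time_s: 27.5
ee_pos: [0.6464, 0.2146, 0.1918]
eef_rot: [-3.141, 0.003, 1.231]
force: [-0.3, -0.4, 0.2]
grip_width: 0.0488
grip_force: 0.0
```

```bash
python3 rec.py
```

```text
time_s 27.5
qpos [ 0.268  0.629  1.137 -0.002  1.378  0.608]
ee_pos [0.646 0.215 0.192]
eef_rot [-3.141e+00  3.000e-03  1.231e+00]
force [-0.314 -0.447  0.166]
moment [-0.01  -0.041 -0.032]
grip_width 0.049
grip_force 0.0
```

Call:
apply_moves(
  deltas=[
    [100,0,0,0.8,0,0,0],
    [100,0,0,1.5,0,0,0],
    [100,0,0,2,0,0,0],
    [100,0,0,2,0,0,0],
    [100,0,0,2,0,0,0],
    [100,0,0,2,0,0,0],
    [100,-2,-1,1,0,0,0],
    [100,-3,-2,0,0,0,0],
    [100,-3,-2,0,0,0,0],
    [100,-3,-2,0,0,0,0],
  ],
)

```text
time_s: 28.5
ee_pos: [0.5352, 0.144, 0.3063]
eef_rot: [3.14, 0.002, 1.231]
force: [0.4, 0.1, 0.7]
grip_width: 0.0572
grip_force: 0.0
```

Call:
apply_moves(
  deltas=[
    [100,-3,-3,0,0,0,0],
    [100,-3,-3,0,0,0,0],
    [100,-2,-3,0,0,0,0],
    [100,0,-3,0,0,0,0],
    [100,0,-3,0,0,0,0],
    [100,0,0,0,0,0,0],
  ],
)

```text
time_s: 29.1
ee_pos: [0.4564, -0.0077, 0.3066]
eef_rot: [3.139, 0.003, 1.228]
force: [-0.6, 0.8, 0.1]
grip_width: 0.0574
grip_force: 0.0
```

```bash
python3 shot.py pics/s5.png 230 110 320 250 285 140 395 245 4 4; python3 rec.py | head -3
```

```text
(560, 360, 3) (420, 440, 3)
time_s 29.2
qpos [-0.091  0.036  1.653 -0.002  1.452  0.25 ]
ee_pos [ 0.457 -0.006  0.306]
```

View pics/s5.png

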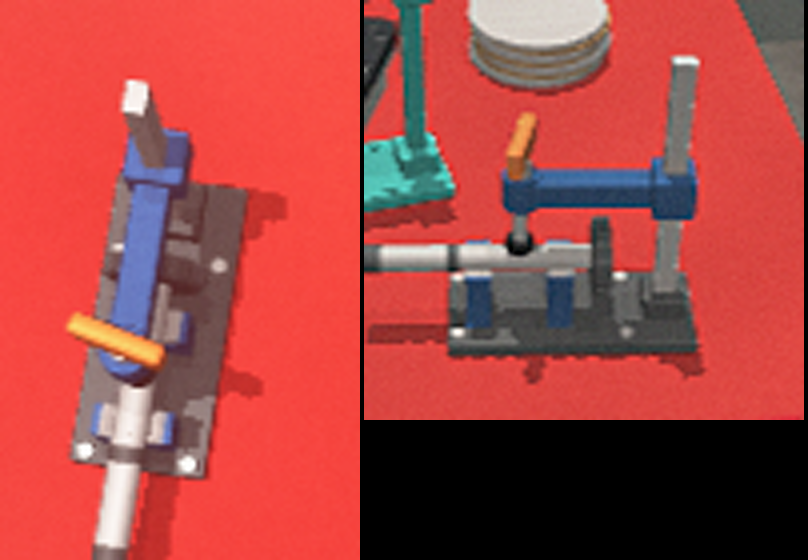

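The pad rests on the shaft at (519,243), the handle now lies crosswise, about 1.6 rad from where it started, and the flange sits in the gap. The bystanders were not touched. I'm handing in.

```bash
python3 -c "
from station import ctrl
print(ctrl.hand_in())"
```

```text
the job is handed in; nothing more can be done
None
```

I laid the shaft in both vees with its flange in the gap, slid the clamp pad down onto it, turned the handle about 1.6 rad clockwise after contact, and handed in at about 29 s; no verdict came back.

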